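# Turn a round tag over through the twisted wire guide

## Robot

A 6-joint arm with a two-finger parallel gripper is mounted at the origin on the work surface. World frame = base frame: x ahead of the robot, y to its left, z up, the work surface at z = 0. Lengths are in m, angles in degrees, forces in N, time in s.
With the tool pointing down it reaches from about 0.35 to 0.875 m from the base axis. Payload 4.2 kg.
Tool frame: the origin (TCP) lies where the fingers leave the gripper's body, on its centre line; the fingertips stand 70 mm ahead of it and the grasp point (between the pads) lies 51 mm ahead of it; z points along the fingers, y is the direction in which the jaws open and shut (so a half turn about z gives the same grasp; the last joint's range is limited). The gripper opens to 87 mm and grips with 3 to 60 N. Pads are 19 mm wide; open, the fingers measure 117 mm over their backs; the gripper's body (75 mm by 190 mm) begins 51 mm behind the grasp point.
Start: joints at [86.78, 22.042, 0.453, 0, -68.411, -14.817], TCP at [0.193, 0.594, 0.292] pointing down, gripper open.
Joint ranges: [-179.83, 179.83], [-69.29, 118.12], [-61.27, 80.66], [-181.25, 117.63], [-171.15, -9.14], [-177.46, 177.46]. Speed limits (degrees/s): [159.86, 159.86, 180, 180, 180, 180].

## Interface

Orientations are given as a 3x3 rotation matrix whose columns are the frame's x, y, z axes.
In Python, from station import sense, capture, camera_model, finish_job gives the robot as it stands.
- The arm moves only by the shell command python3 -m inch 'ROWS'. ROWS is JSON, a list of rows, each an object with "hand": the closure, from 0 (fully open) to 1 (shut); "slide": the shift along the world's x, y, z in cm, a list of three; "yaw": the turn about the world's z in rad. A call has 1 to 10 rows; each row is the pose to reach, as a shift and turn from the pose commanded when the call began; what a row does not reach only later rows make up. A row lasts 1/8 s, in which the tool goes at most 62.5 mm and 10.7 degrees, less where a joint would pass 70% of its speed; a pose out of reach is approached as far as the arm can. A call with a gripper value outside its range is refused whole. The fingers move at their own pace and stop on an object; the grip force is fixed at half the most. Time passes only in rows, so rows that repeat a pose let the fingers close. It gives the time, the measured TCP pose, the force and the opening at its end, in the units of the state.
- sense(): the state, without advancing time (a new reading comes with each control period).
- capture(name): name is "side" or "top" or "wrist"; returns the picture (384x512x3 uint8, blue, green, red); there is no depth.
- camera_model(name): a dict with "mtx" (3x3 intrinsics, pixels), "xyz" and "orientation" of the camera in the world; the wrist camera has in their place "tool_from_camera" (4x4, takes a point from camera to tool coordinates, whose origin is the TCP and whose axes are the flange's). Camera axes: x right, y up, looking along -z (the intrinsics and any distortion apply to the point x, -y, -z); pixel columns grow to the right and rows downward; lengths in m; the calibration is good to about 2 mm. A picture is of the moment at which its call begins: read the wrist's pose just before it. camera_model takes no time and is no camera call.
- finish_job(): hands the job in, once; it reports no verdict.
The state is a dict: "time_s": time; "joints": joint angles; "joint_velocities": joint speeds; "effort": joint torques, N m; "tcp_pos": TCP position; "ee_rot": TCP orientation; "wrist_force": force on the tool from outside, world axes, zero at the start; "moment": the same for the moment, N m; "gripper_width": opening from 0.0 (shut) to 1.0 (fully open).
Only numpy, scipy, OpenCV 4.12 (cv2) and the standard library are available. Lean on these libraries where they do the work, as an engineer would, in place of code of your own. Each camera call takes 0.05 s, during which the arm holds its last target. There are 200 camera calls.

## Task

On the propagation bench three label tags stand in a wooden rack. Take the round one and drop it on edge through the twisted slot of the wire turnover guide, its paper-labelled side facing the catch-tray side as it goes in, so that it slides out turned half over and lies in the guide's catch tray with its blank side up. Leave the square tag and the tall tag standing in the rack.

Things in the scene. Friction and masses are not known exactly. Their poses are not given: they have to be found in the camera images.
- round_tag: Round black plastic tag, 30 g: a disc 48 mm across, 8 mm thick, on edge in one of three slots (76 mm apart) of a fixed wooden rack; the rack's top is 22 mm above the table, so the disc's upper 34 mm are free (its top at 56 mm). Origin: disc centre. x is the disc's axis, out of the front with its paper label 32 x 20 mm; the other side is blank. Grip across the thickness, from above.
- guide: Fixed guide: green base 270 x 140 mm, two green posts (y = +-62 mm), a funnel, below it a slot of steel wires that twists half a turn about the vertical, then a slide and a cork-lined steel catch tray. Origin: on the table below the slot. z up, x from the slot towards the tray. Tray floor: 6 mm above the table, x = 75 to 212 mm; walls at y = +-37 mm, 30 mm high.
- guide_mouth (a point): Centre of the funnel's lip, 278 mm above the table, axes as the guide. Lip opening 52 mm (x) by 84 mm (y), narrowing over 20 mm depth to the slot's 24 x 56 mm. A disc on edge, axis along x within 10 mm and 10 degrees, let go with its lower edge about 15 mm below the lip, falls through within 2 s: front facing +x at the top, it ends in the tray front down.
- square_tag: Square black plastic tag 44 x 44 x 8 mm with a paper label, standing in another slot of the rack; not to be moved. Origin at its centre, x out of its labelled side.
- tall_tag: Tall narrow black plastic tag, 30 mm wide, 60 mm high, 8 mm thick, with a paper label, standing in another slot of the rack; not to be moved. Origin at its centre, x out of its labelled side.
Mind the look-alikes: they are no part of the job. What is shaped like the round_tag but blue or yellow is not meant.

How it is judged (in metres and radians):
On the way, in this order (a step that is already met when the one before it is completed fails the run):
1. the round tag is in the mouth of the guide's funnel (x of round_tag in the frame of guide between -0.02 and 0.02 m and y of round_tag in the frame of guide between -0.025 and 0.025 m and z of round_tag in the frame of guide between 0.25 and 0.315 m).
2. the round tag falls through the twisted slot (x of round_tag in the frame of guide between -0.02 and 0.02 m and y of round_tag in the frame of guide between -0.02 and 0.02 m and z of round_tag in the frame of guide between 0.11 and 0.235 m).
At the end, for the whole second after the job is handed in: The round tag lies at rest in the guide's catch tray (or on the last of the slide), its labelled front down and its blank side up to within 30 degrees of level; the square and the tall tag are within 30 mm of where they stood (x of round_tag in the frame of guide between 0.03 and 0.215 m and y of round_tag in the frame of guide between -0.037 and 0.037 m and z of round_tag in the frame of guide between 0 and 0.035 m and angle between round_tag's own x axis and vertical above 2.6 rad and linear speed of round_tag below 0.02 m/s and distance of each of square_tag, tall_tag from where it was at the start of the episode below 0.03 m); the robot touches nothing.
It fails at once if the square tag or the tall tag is pulled or knocked out of the rack (distance of any of square_tag, tall_tag from where it was at the start of the episode above 0.03 m).
It also fails if it takes over 38 s, if anything falls off the work surface, if the arm or the gripper's body presses on something with over 40 N, if the wrist force passes 120 N, or if a joint passes its speed limit or range.

## Working session

There is one attempt and no reset: what is moved stays moved. The work goes in short steps, Python scripts to look and compute and a shell command to move; the robot and the scene stay as the last step left them, time stands still between calls to the robot, and variables do not carry over. Pictures are saved under pics/ and viewed, about 8 in all and at most 12, crops included, and the job is handed in when it is done.

```bash
mkdir -p pics; cat > h.py <<'E'
import numpy as np,cv2,json
from station import sense,capture,camera_model
def snap(n,f):
    s=sense(); im=capture(n); cv2.imwrite(f'pics/{f}.png',im); return im,s
def cam(n,s=None):
    m=camera_model(n); K=np.array(m['mtx'])
    if n=='wrist':
        T=np.array(m['tool_from_camera']); R=np.array(s['ee_rot']); return K,R@T[:3,3]+np.array(s['tcp_pos']),R@T[:3,:3]
    return K,np.array(m['xyz']),np.array(m['orientation'])
def pix2z(c,uv,z):
    K,p,R=c; d=np.linalg.inv(K)@[uv[0],uv[1],1]; d=R@(d*[1,-1,-1]); return p+d*(z-p[2])/d[2]
def proj(c,X):
    K,p,R=c; q=R.T@(np.array(X)-p)*[1,-1,-1]; q=K@q; return q[:2]/q[2]
E
python3 - <<'E'
from h import *
a,s=snap('top','t0');b,_=snap('side','s0');w,_=snap('wrist','w0')
for n in('top','side','wrist'):print({k:np.round(v,3).tolist() if not isinstance(v,str) else v for k,v in camera_model(n).items()})
print(s['time_s'],np.round(s['ee_rot'],3).tolist(),s['tcp_pos'])
o=np.vstack([np.hstack([a,b])]);cv2.imwrite('pics/t0b.png',cv2.resize(a,(800,600),interpolation=cv2.INTER_CUBIC));cv2.imwrite('pics/s0b.png',cv2.resize(b,(800,600),interpolation=cv2.INTER_CUBIC))
E
```

```text
{'mtx': [[346.76, 0.0, 255.844], [0.0, 346.76, 194.649], [0.0, 0.0, 1.0]], 'xyz': [0.331, -0.059, 0.892], 'orientation': [[-0.11, 0.973, -0.205], [-0.994, -0.108, 0.024], [0.001, 0.206, 0.978]]}
{'mtx': [[409.504, 0.0, 256.658], [0.0, 409.504, 193.621], [0.0, 0.0, 1.0]], 'xyz': [0.165, -0.594, 0.79], 'orientation': [[0.865, 0.354, -0.355], [-0.501, 0.612, -0.612], [0.001, 0.707, 0.707]]}
{'mtx': [[338.056, 0.0, 258.662], [0.0, 338.056, 195.009], [0.0, 0.0, 1.0]], 'tool_from_camera': [[0.001, 0.954, 0.301, 0.083], [1.0, -0.0, -0.001, -0.0], [-0.001, 0.301, -0.954, -0.092], [0.0, 0.0, 0.0, 1.0]]}
0.0 [[0.951, -0.31, -0.001], [-0.31, -0.951, -0.002], [0.0, 0.002, -1.0]] [0.19335285 0.59384535 0.29114733]
```

View pics/t0b.png

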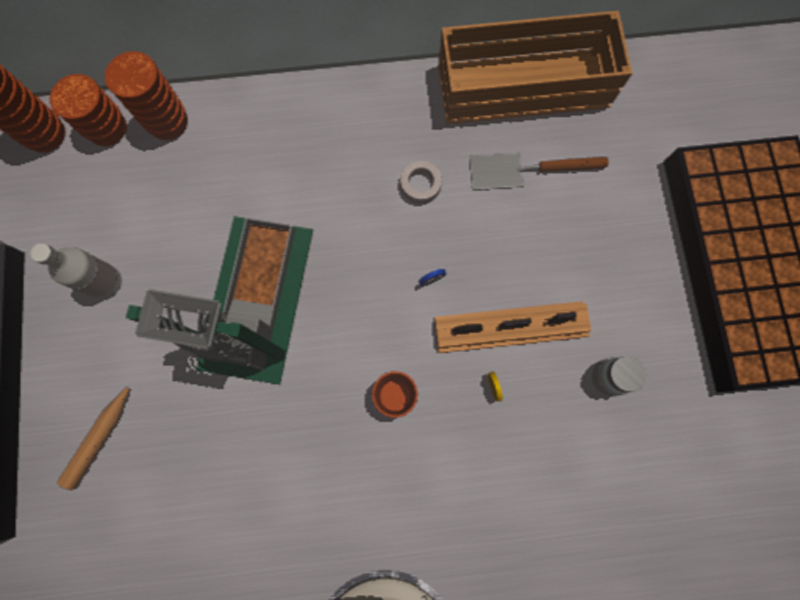

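View pics/s0b.png

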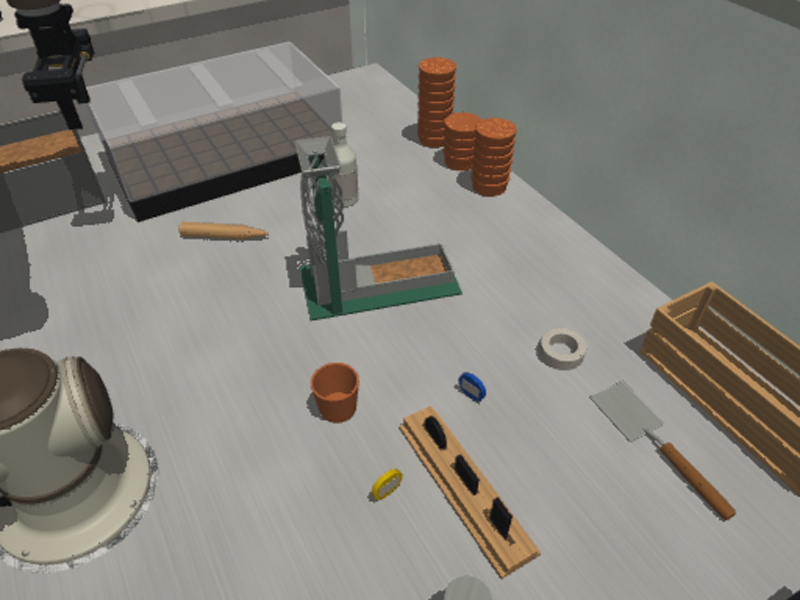

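The top view shows the rack with the round tag in its left slot at about (467,328), and the funnel lip spans about (137–221, 291–348). The side view shows the round tag at (435,432) and no labels on the faces towards that camera. The tray lies on the +x side.

```bash
python3 - <<'E'
from h import *
c=cam('top');f=.64
def P(uv,z): return np.round(pix2z(c,np.array(uv)*f,z),4)
for n,uv,z in [('round',(467,328),.05),('sq',(515,324),.04),('tall',(562,318),.05),('rackL0',(436,320),.022),('rackR0',(588,303),.022),('rackL1',(437,345),.022),('rackR1',(590,327),.022),
 ('lipA',(146,291),.278),('lipB',(221,298),.278),('lipC',(213,348),.278),('lipD',(137,337),.278),('trayfar l',(247,219),.036),('trayfar r',(291,226),.036),('baseFL',(235,217),.012),('baseFR',(312,230),.012),('baseBR',(280,383),.012)]: print(n,P(uv,z))
a=cv2.imread('pics/t0.png');b=cv2.imread('pics/s0.png')
A=cv2.resize(a[185:235,270:390],None,fx=6,fy=6,interpolation=cv2.INTER_CUBIC)[:, :720]
B=cv2.resize(a[175:250,75:195],None,fx=6,fy=6,interpolation=cv2.INTER_CUBIC)[:280]
B=cv2.resize(a[180:230,75:195],None,fx=6,fy=6,interpolation=cv2.INTER_CUBIC)
cv2.imwrite('pics/c1.png',np.vstack([A,B]))
E
```

```text
round [ 0.4572 -0.1804  0.05  ]
sq [ 0.4567 -0.2588  0.04  ]
tall [ 0.4565 -0.3318  0.05  ]
rackL0 [ 0.4801 -0.136   0.022 ]
rackR0 [ 0.4808 -0.3876  0.022 ]
rackL1 [ 0.4392 -0.1325  0.022 ]
rackR1 [ 0.441  -0.3836  0.022 ]
lipA [0.5072 0.2178 0.278 ]
lipB [0.4893 0.1314 0.278 ]
lipC [0.4319 0.1429 0.278 ]
lipD [0.4541 0.2288 0.278 ]
trayfar l [0.6823 0.1577 0.036 ]
trayfar r [0.662  0.0855 0.036 ]
baseFL [0.6981 0.1841 0.012 ]
baseFR [0.6601 0.0544 0.012 ]
baseBR [0.4072 0.1256 0.012 ]
```

View pics/c1.png

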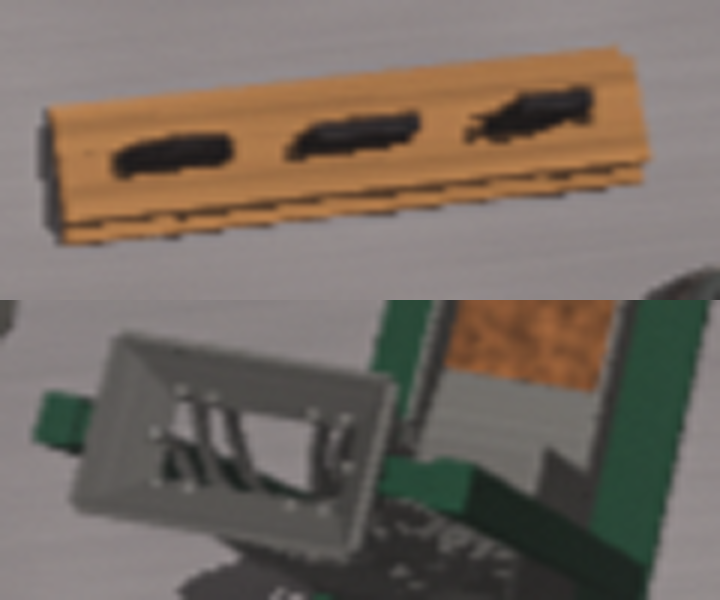

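Both cameras see the tags' −x faces and those are blank, so the labels should face +x. I'll confirm with a wrist view from the +x side.

```bash
python3 -m inch '[{"hand":0,"slide":[12,-20,10],"yaw":-0.6},{"hand":0,"slide":[12,-20,10],"yaw":-0.6},{"hand":0,"slide":[12,-20,10],"yaw":-0.6},{"hand":0.5,"slide":[20,-45,10],"yaw":-1.257},{"hand":0.5,"slide":[20,-45,10],"yaw":-1.257},{"hand":0.5,"slide":[20,-45,10],"yaw":-1.257},{"hand":0.5,"slide":[20,-45,10],"yaw":-1.257},{"hand":0.5,"slide":[35,-77,0],"yaw":-1.257},{"hand":0.5,"slide":[35,-77,0],"yaw":-1.257},{"hand":0.5,"slide":[35,-77,0],"yaw":-1.257}]'; python3 -c "
from station import sense;s=sense();print(s['time_s'],s['tcp_pos'],s['ee_rot'],s['joints'])"
```

```text
time_s: 1.4
tcp_pos: [0.4438, 0.0438, 0.3457]
ee_rot: [[-0.001, -1.0, 0.001], [-1.0, 0.001, 0.001], [-0.001, -0.001, -1.0]]
wrist_force: [1.2, 1.5, -1.2]
gripper_width: 0.503
1.4 [0.44380387 0.04381459 0.34571473] [[-6.77193985e-04 -9.99999453e-01  7.97731403e-04]
 [-9.99999629e-01  6.77618966e-04  5.32587911e-04]
 [-5.33128178e-04 -7.97370442e-04 -9.99999540e-01]] [ 2.66318852e+01  1.94816899e+00 -1.78227080e+01 -7.21698664e-03
 -7.01745872e+01 -2.66682533e+01]
```

```bash
python3 -m inch '[{"hand":0.5,"slide":[9.5,-22.5,-10],"yaw":0},{"hand":0.5,"slide":[9.5,-22.5,-10],"yaw":0},{"hand":0.5,"slide":[9.5,-22.5,-10],"yaw":0},{"hand":0.5,"slide":[9.5,-22.5,-10],"yaw":0},{"hand":0.5,"slide":[9.5,-22.5,-10],"yaw":0},{"hand":0.5,"slide":[9.5,-22.5,-10],"yaw":0},{"hand":0.5,"slide":[9.5,-22.5,-10],"yaw":0}]'; python3 - <<'E'
from h import *
im,s=snap('wrist','w1');cv2.imwrite('pics/w1b.png',cv2.resize(im,(800,600),interpolation=cv2.INTER_CUBIC))
c=cam('wrist',s);print(s['tcp_pos'],s['wrist_force'])
print(proj(c,[.457,-.18,.056])/.64, proj(c,[.457,-.204,.032])/.64,proj(c,[.457,-.156,.032])/.64)
E
```

```text
time_s: 2.28
tcp_pos: [0.5385, -0.1782, 0.2468]
ee_rot: [[0.0, -1.0, 0.001], [-1.0, -0.0, 0.0], [-0.0, -0.001, -1.0]]
wrist_force: [-1.1, -0.1, -0.0]
gripper_width: 0.495
[ 0.53853034 -0.17820251  0.24679562] [-1.12281625 -0.06274025 -0.01701164]
[550.80259788 291.91183655] [543.45648634 241.30797256] [537.2112074  318.65194222]
```

View pics/w1b.png

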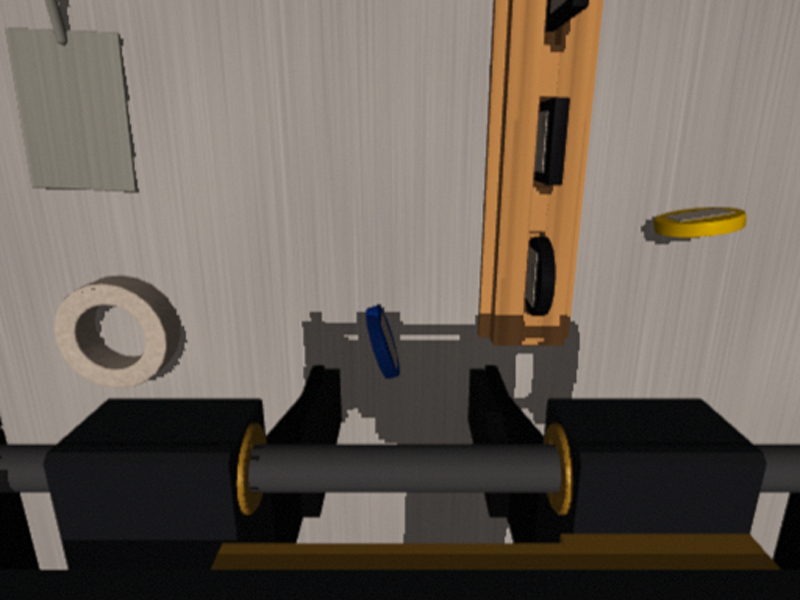

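The wrist view shows the paper labels on the left, +x side. The disc spans rows 237–314 with its top ridge at about column 547, which puts its centre near (0.459, −0.183). Now the grasp.

```bash
python3 -m inch '[{"hand":0.5,"slide":[-7.9,-0.5,-7],"yaw":0},{"hand":0.5,"slide":[-7.9,-0.5,-7],"yaw":0},{"hand":0.5,"slide":[-7.9,-0.5,-7],"yaw":0},{"hand":0.5,"slide":[-7.9,-0.5,-11],"yaw":0},{"hand":0.5,"slide":[-7.9,-0.5,-14.7],"yaw":0},{"hand":0.5,"slide":[-7.9,-0.5,-14.7],"yaw":0},{"hand":0.5,"slide":[-7.9,-0.5,-14.7],"yaw":0}]'; python3 -m inch '[{"hand":1,"slide":[0,0,0],"yaw":0},{"hand":1,"slide":[0,0,0],"yaw":0},{"hand":1,"slide":[0,0,0],"yaw":0},{"hand":1,"slide":[0,0,0],"yaw":0},{"hand":1,"slide":[0,0,0],"yaw":0},{"hand":1,"slide":[0,0,0],"yaw":0}]'
```

```text
time_s: 3.2
tcp_pos: [0.4614, -0.1839, 0.1007]
ee_rot: [[0.001, -1.0, 0.004], [-1.0, -0.001, -0.001], [0.001, -0.004, -1.0]]
wrist_force: [-0.3, 0.0, 0.2]
gripper_width: 0.501
time_s: 3.95
tcp_pos: [0.4596, -0.1843, 0.099]
ee_rot: [[-0.001, -1.0, 0.0], [-1.0, 0.001, -0.0], [0.0, -0.0, -1.0]]
wrist_force: [0.2, 0.3, 1.0]
gripper_width: 0.089
```

```bash
python3 -m inch '[{"hand":1,"slide":[0,0,5],"yaw":0},{"hand":1,"slide":[0,0,10],"yaw":0},{"hand":1,"slide":[0,0,16],"yaw":0},{"hand":1,"slide":[0,0,22],"yaw":0},{"hand":1,"slide":[0,0,28],"yaw":0},{"hand":1,"slide":[0,0,33],"yaw":0},{"hand":1,"slide":[0,0,33],"yaw":0},{"hand":1,"slide":[0,0,33],"yaw":0}]'; python3 -m inch '[{"hand":1,"slide":[0,5,0],"yaw":-0.05},{"hand":1,"slide":[0,11,0],"yaw":-0.1},{"hand":1,"slide":[0,17,0],"yaw":-0.15},{"hand":1,"slide":[0,23,0],"yaw":-0.2},{"hand":1,"slide":[0.5,29,0],"yaw":-0.25},{"hand":1,"slide":[1,33,0],"yaw":-0.274},{"hand":1,"slide":[1,36.4,0],"yaw":-0.274},{"hand":1,"slide":[1,36.4,0],"yaw":-0.274},{"hand":1,"slide":[1,36.4,0],"yaw":-0.274},{"hand":1,"slide":[1,36.4,0],"yaw":-0.274}]'; python3 - <<'E'
from h import *
c=cam('top')
g=[(122,333),(392,377),(355,555),(72,505)]
Q=np.array([pix2z(c,np.array([75+u/6,180+(v-300)/6]),.278) for u,v in g]);print(Q.round(4).tolist(),Q.mean(0))
im,s=snap('wrist','w2');cv2.imwrite('pics/w2b.png',cv2.resize(im,(800,600),interpolation=cv2.INTER_CUBIC))
w=cam('wrist',s);print(s['tcp_pos'],s['wrist_force'],s['gripper_width'])
y=np.radians(-15.7);R=np.array([[np.cos(y),-np.sin(y)],[np.sin(y),np.cos(y)]])
for q in [(26,42),(26,-42),(-26,-42),(-26,42)]:
  print(proj(w,[*(Q.mean(0)[:2]+R@q/1000),.278])/.64)
b,_=snap('side','s2');cv2.imwrite('pics/s2b.png',cv2.resize(b[50:210,130:330],None,fx=3.75,fy=3.75,interpolation=cv2.INTER_CUBIC))
E
```

```text
time_s: 4.95
tcp_pos: [0.4591, -0.184, 0.4278]
ee_rot: [[-0.001, -1.0, -0.002], [-1.0, 0.001, 0.001], [-0.001, 0.002, -1.0]]
wrist_force: [-0.2, -0.1, -0.1]
gripper_width: 0.091
time_s: 6.2
tcp_pos: [0.4695, 0.1789, 0.4285]
ee_rot: [[-0.273, -0.962, -0.001], [-0.962, 0.273, -0.001], [0.001, 0.001, -1.0]]
wrist_force: [0.0, 0.6, 0.1]
gripper_width: 0.089
[[0.5082, 0.2143, 0.278], [0.4855, 0.1336, 0.278], [0.4327, 0.1467, 0.278], [0.4569, 0.2299, 0.278]] [0.47084601 0.18114002 0.278     ]
[0.46946106 0.17886238 0.42850863] [0.00189559 0.62437187 0.13888369] 0.08905918682394282
[351.98516457 401.0506174 ]
[346.34331124 238.00620357]
[458.52921315 237.81966879]
[453.73199602 400.88278131]
```

View pics/w2b.png

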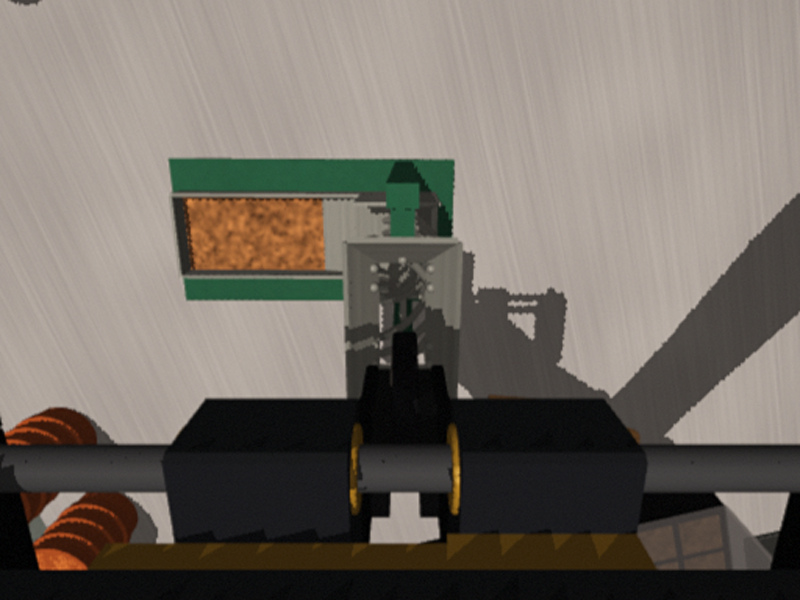

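View pics/s2b.png

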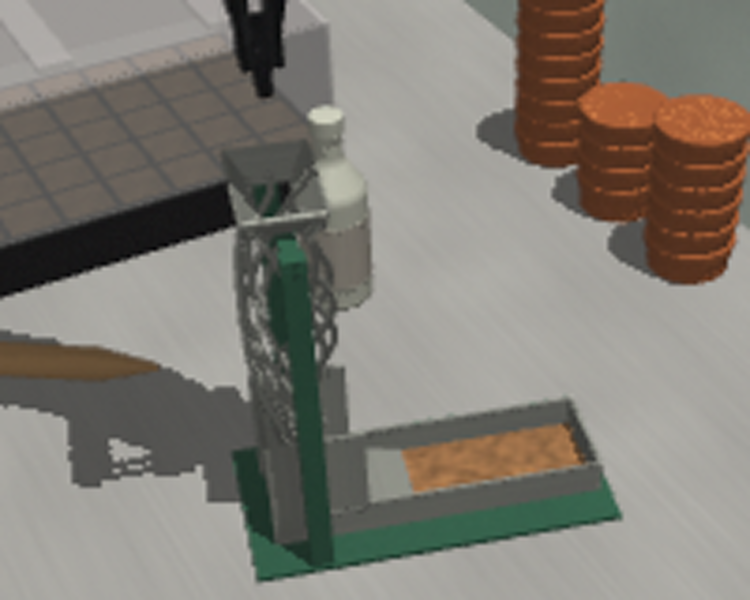

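The wrist view shows the lip edge at row 238, columns 344–461. The prediction was row 238, columns 346–458, so the centre (0.471, 0.181) and the yaw hold. The side view shows the held disc above the funnel at about (263,80). Lowering.

```bash
python3 -m inch '[{"hand":1,"slide":[0.15,0.2,-3],"yaw":0},{"hand":1,"slide":[0.15,0.2,-5],"yaw":0},{"hand":1,"slide":[0.15,0.2,-6.5],"yaw":0},{"hand":1,"slide":[0.15,0.2,-7.4],"yaw":0},{"hand":1,"slide":[0.15,0.2,-7.4],"yaw":0},{"hand":1,"slide":[0.15,0.2,-7.4],"yaw":0},{"hand":1,"slide":[0.15,0.2,-7.4],"yaw":0}]'; python3 - <<'E'
from h import *
b,s=snap('side','s3');print(s['wrist_force'],s['tcp_pos'])
A=cv2.resize(b[50:130,150:250],None,fx=4,fy=4,interpolation=cv2.INTER_CUBIC)
t,_=snap('top','t3');B=cv2.resize(t[170:250,75:175],None,fx=4,fy=4,interpolation=cv2.INTER_CUBIC)
cv2.imwrite('pics/c3.png',np.hstack([A,B]))
E
```

```text
time_s: 7.18
tcp_pos: [0.4713, 0.1819, 0.3556]
ee_rot: [[-0.271, -0.962, 0.001], [-0.962, 0.271, 0.001], [-0.001, -0.001, -1.0]]
wrist_force: [0.1, 0.0, -0.8]
gripper_width: 0.091
[ 0.07454317  0.02323891 -0.79929381] [0.47129669 0.18193982 0.35561377]
```

View pics/c3.png

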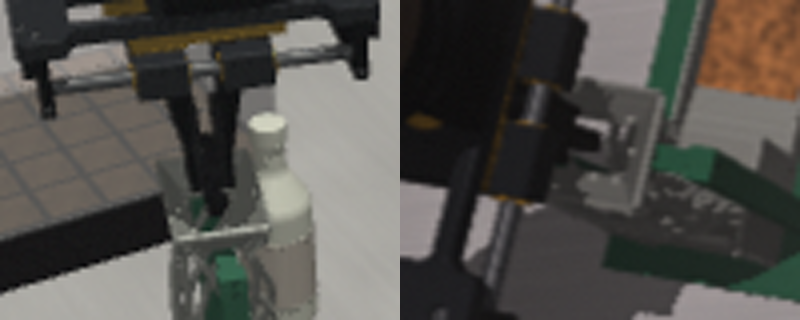

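The fingers are centred over the funnel with the disc edge inside it, at about (215,205) in the left half, and there is no contact force. Releasing.

```bash
python3 -m inch '[{"hand":0.4,"slide":[0,0,0],"yaw":0},{"hand":0.4,"slide":[0,0,0],"yaw":0},{"hand":0.4,"slide":[0,0,0],"yaw":0},{"hand":0.4,"slide":[0,0,0],"yaw":0},{"hand":0.4,"slide":[0,0,3],"yaw":0},{"hand":0.4,"slide":[0,0,6],"yaw":0},{"hand":0.4,"slide":[0,0,8],"yaw":0},{"hand":0.4,"slide":[0,0,8],"yaw":0},{"hand":0.4,"slide":[0,0,8],"yaw":0},{"hand":0.4,"slide":[0,0,8],"yaw":0}]'; python3 -m inch '[{"hand":0.4,"slide":[0,0,0],"yaw":0},{"hand":0.4,"slide":[0,0,0],"yaw":0},{"hand":0.4,"slide":[0,0,0],"yaw":0},{"hand":0.4,"slide":[0,0,0],"yaw":0},{"hand":0.4,"slide":[0,0,0],"yaw":0},{"hand":0.4,"slide":[0,0,0],"yaw":0},{"hand":0.4,"slide":[0,0,0],"yaw":0},{"hand":0.4,"slide":[0,0,0],"yaw":0},{"hand":0.4,"slide":[0,0,0],"yaw":0},{"hand":0.4,"slide":[0,0,0],"yaw":0}]'; python3 - <<'E'
from h import *
b,s=snap('side','s4')
A=cv2.resize(b[80:210,180:310],(400,400),interpolation=cv2.INTER_CUBIC)
t,_=snap('top','t4');B=cv2.resize(t[130:250,90:210],(400,400),interpolation=cv2.INTER_CUBIC)
cv2.imwrite('pics/c4.png',np.hstack([A,B]))
E
```

```text
time_s: 8.52
tcp_pos: [0.4708, 0.1817, 0.4336]
ee_rot: [[-0.272, -0.962, -0.002], [-0.962, 0.272, -0.001], [0.002, 0.002, -1.0]]
wrist_force: [0.3, 0.4, 0.6]
gripper_width: 0.599
time_s: 9.78
tcp_pos: [0.4711, 0.1818, 0.4349]
ee_rot: [[-0.272, -0.962, 0.0], [-0.962, 0.272, 0.0], [-0.0, 0.0, -1.0]]
wrist_force: [-0.4, 0.1, -0.5]
gripper_width: 0.602
```

View pics/c4.png

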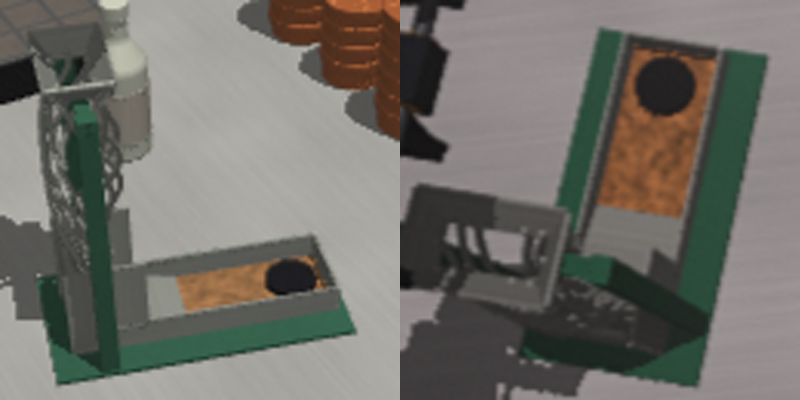

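The disc lies flat in the tray, blank side up, at (665,85) in the top crop and (290,278) in the side crop. I'll check that it is still and that the other tags haven't moved, then hand in.

```bash
python3 - <<'E'
from h import *
from station import finish_job
t,_=snap('top','t5');d=lambda a,b,r:np.abs(a[r].astype(int)-b[r]).max()
print('rack diff',d(t,cv2.imread('pics/t0.png'),np.s_[195:225,318:378]),'tray diff',d(t,cv2.imread('pics/t4.png'),np.s_[138:165,155:188]))
c=cam('top');print(pix2z(c,(90+(665-400)*.3,130+85*.3),.014))
print(finish_job())
E
```

```text
rack diff 10 tray diff 3
[0.64507229 0.13542935 0.014     ]
the job is handed in; nothing more can be done
None
```

The round tag went through the twisted slot and lies flat in the catch tray, blank side up. I handed the job in at about 10 s; no verdict was reported.

- **What I did:** I gripped the round tag from above and lifted it out of the rack. I turned it about 16° so its label faced the tray, then let it go in the funnel mouth at about (0.471, 0.181).
- **Tag in the tray:** the last pictures put it at about (0.645, 0.135), which is 0.18 m along the guide from the slot and about 4 mm off the centre line. The tray picture was unchanged between the last two shots, taken only about 0.1 s apart, so that is a weak check of rest. About 2 s had passed since the release.
- **Other tags:** the rack area around the square and tall tags looks the same as at the start, and the pictures show neither of them moved.
- **Robot:** the gripper ended open about 8 cm above the release pose, with wrist force under 1 N. No check failed or disagreed.

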